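Crank the collector plate in line with the needle

ROBOT

A 6-joint arm with a two-finger parallel gripper is mounted at the origin on the work surface. World frame = base frame: x ahead of the robot, y to its left, z up, the work surface at z = 0. Lengths are in m, angles in rad, forces in N, time in s.
With the tool pointing down it reaches from about 0.3 to 0.85 m from the base axis. Payload 4.2 kg.
Tool frame: the origin (TCP) lies midway between the tips of the shut fingers; the grasp point (between the pads) lies 19 mm behind it (bot.hold_point_z is the distance from the TCP to the grasp point, in m); z points along the fingers, x is the direction in which the jaws open and shut, and the axes are right-handed (so a half turn about z gives the same grasp; the last joint's range is limited). The gripper opens to 91 mm and grips with 3 to 60 N. Pads are 32 mm wide; open, the fingers measure 118 mm over their backs; the gripper's body (76 mm by 178 mm) begins 60 mm behind the grasp point.
Start: joints at [-1.245, 0.32, 1.565, -0, 1.257, -0.02], TCP at [0.195, -0.541, 0.214] pointing down, gripper open.
Joint ranges: [-3.11, 3.11], [-0.84, 2.01], [0.21, 2.61], [-1.34, 4.49], [0.05, 2.63], [-2.56, 2.56]. Speed limits (rad/s): [2.57, 2.57, 3.14, 3.14, 3.14, 3.14].

INTERFACE

Orientations are given as a unit quaternion [w, x, y, z].
In Python, from bench import bot, read_camera, calibration, ticket gives the robot as it stands. The module is installed in compiled form; this text tells all that it offers.
- The arm moves only by the tool play_rows, never from a script. Its argument "moves" is a list of rows, each a list of 3 entries, a list of its own where there are three numbers: the closure in counts, from 0 (fully open) to 255 (shut), then the shift along the tool's x, y, z in mm, then the turn about the tool's z in degrees. In form: [[gripper, [x, y, z], spin], ...]. A call has 1 to 12 rows; each row is the pose to reach, as a shift and turn from the pose commanded when the call began, along the tool's axes at that moment; what a row does not reach only later rows make up. A row lasts 1/10 s, in which the tool goes at most 50 mm and 8.59 degrees, less where a joint would pass 70% of its speed; a pose out of reach is approached as far as the arm can. A call with a gripper value outside its range is refused whole. The fingers move at their own pace and stop on an object; "grip_force" is the grip in N (left out, the last holds). Time passes only in rows, so rows that repeat a pose let the fingers close. It gives the time, the measured TCP pose, the force and the opening at its end, in the units of the state.
- bot.read_state(): the state, without advancing time (a new reading comes with each control period).
- read_camera(name): name is "side" or "top"; returns (picture, depth): 420x560x3 uint8, red, green, blue; 420x560 float32, m along the optical axis (not along the pixel's ray), 0 where there is no reading.
- calibration(name): a dict with "fx", "fy", "cx", "cy" (pixels), "k1" (the pictures are not rectified: a ray, as slopes to the right and down, at radius r is drawn at 1 + k1 r^2 times it, then the intrinsics apply), "rvec" (rotation vector, rad) and "tvec" (3), from world to camera coordinates, as OpenCV has them. Camera axes: x right, y down, z forward; pixel columns grow to the right and rows downward; lengths in m; the calibration is good to about 2 mm. A picture is of the moment at which its call begins. calibration takes no time and is no camera call.
- ticket.sign_off(): hands the job in, once; it reports no verdict.
The state is a dict: "t": time; "joint_pos": joint angles; "qvel": joint speeds; "effort": joint torques, N m; "tool_pos": TCP position; "orientation": TCP orientation; "force": force on the tool from outside, world axes, zero at the start; "moment": the same for the moment, N m; "finger_gap": finger opening in m.
Only numpy, scipy, OpenCV 4.12 (cv2) and the standard library are available. Lean on these libraries where they do the work, as an engineer would, in place of code of your own. Each camera call takes 0.05 s, during which the arm holds its last target.

TASK

Swing the folded crank handle on the slide's gearbox up until it stands upright, then turn the crank with it until the middle of the upright collector plate (the pin on its top edge) is in line with the syringe needle that points at the rail, not with the camera. Then fold the handle back down flat over the crank arm, leaving the plate lined up. Move the plate only by the crank, do not touch the two stands, and leave the glassware and other loose things where they are.

Things in the scene. Friction and masses are not known exactly. Their poses are not given: they have to be found in the camera images.
- stage: Fixed linear slide: aluminium base plate 130 x 530 x 16 mm with steel rods and a grey gearbox (100 x 110 mm, top 62 mm above the table) at one end. Origin on the table under the crank's vertical axis; +y runs along the rail away from the gearbox, +x is the side where the two stands are, z up. The plate spans y = -80 to 450 mm, x = -65 to 65 mm.
- crank_axis (a point): Point on the crank's vertical axis, 80 mm above the table, level with the top of the crank arm; it does not move.
- crank (a joint): Angle (rad) of the dark steel crank arm (18 mm wide, 10 mm thick, from 14 mm behind to 86 mm ahead of the axis, top 80 mm above the table) about the vertical axis; grows counter-clockwise seen from above. At 0 the arm points along the stage's +x. Turns either way, -9.5 to 9.5 rad, and stays where it is left (friction about 0.15 N m). The arm's outer end carries the handle's hinge, 80 mm from the axis.
- handle (a joint): Fold angle (rad) of the crank handle: 0 = folded flat, lying level above the arm and pointing inwards to the axis; 1.571 = standing upright (stop). Stiff hinge (friction about 0.12 N m), stays at any angle.
- handle_hinge (a point): Middle of the handle's hinge pin, at the outer end of the crank arm, 80 mm from the crank axis, 104 mm above the table, between two cheeks 30 mm wide over all that reach 8 mm above the pin. The pin is level and square to the arm, so the handle folds in the upright plane through the crank axis.
- handle_tip (a point): Free end of the handle, on its centre line, 88 mm from the hinge pin. The handle is a round black grip 20 mm in diameter over its outer 70 mm, then a thinner steel shank; the grip turns freely about its own length, so it can be held while cranking. Folded, its centre line is 104 mm above the table, 24 mm above the arm; upright, its end is 192 mm above the table.
- collector (a joint): Travel (m) of the collector carriage along the rail (stage +y), -0.095 to 0.095; geared to the crank: always 0.010 m per rad of crank, so turning counter-clockwise moves the plate away from the gearbox. At 0 it stands 270 mm from the crank axis.
- plate_centre (a point): Centre of the upright aluminium collector plate (6 mm thick, 90 mm wide along the rail, 100 mm high, top 170 mm above the table, with a steel pin 8 mm thick up to 188 mm on the middle of its top edge), 120 mm above the table. Its axes are the stage's.
- needle_tip (a point): Tip of the needle, 120 mm above the table. In line with the plate means that this point and plate_centre have the same y in the stage's frame.
- needle_stand: Fixed stand beside the rail with a clear syringe lying level, its needle pointing at the rail (stage -x). Base 90 x 55 mm, 132 mm high. Origin on the table, 55 mm behind the needle's tip; +x points away from the rail.
- camera_stand: Fixed stand of the same shape with a black camera (50 x 44 x 40 mm, round lens) instead of the syringe; not the mark. 145 mm high.
- wrench: Loose steel wrench, 150 mm long, lying beside the gearbox on the +x side. Origin on the table under its middle.
- dish: Loose closed glass dish, 90 mm wide, 14 mm high, on the robot's side of the rail.
- beaker: Loose glass beaker, 70 mm wide, 85 mm high, standing on the robot's side of the rail. Origin under its middle.
- solvent: Loose amber bottle, 64 mm wide, 120 mm high, standing beyond the gearbox end of the stage. Origin under its middle.
- screwdriver: Loose screwdriver, 180 mm long, lying on the left of the table.
Things that resemble listed ones, but are neither listed nor needed, are in the scene too. What is shaped like the needle_stand but green is not meant.

How it is judged:
By the outcome, as a careful person would: the job done as asked, in the order asked, and still so for the second after the job is handed in, with the robot touching nothing.
It also fails if it takes over 62 s, if anything falls off the work surface, if the arm or the gripper's body presses on something with over 40 N, if the wrist force passes 120 N, or if a joint passes its speed limit or range.

## Working session

There is one attempt and no reset: what is moved stays moved. The work goes in short steps, Python scripts to look and compute and a tool call to move; the robot and the scene stay as the last step left them, time stands still between calls to the robot, and variables do not carry over. Pictures are saved under pics/ and viewed, and the job is handed in when it is done.

Besides the shell and the picture viewer there is one more tool, called after "Request:" by a JSON object that holds its "name" and its "arguments". play_rows: Moves the arm, as the interface text tells. Its arguments: {"type":"object","properties":{"moves":{"type":"array"},"grip_force":{"type":"number"}},"required":["moves"]}

```bash
mkdir -p pics; ls
python3 - <<'E'
from bench import bot, read_camera, calibration, ticket
import cv2, numpy as np
print(bot.read_state(), bot.hold_point_z)
for n in ("side","top"):
    p,d=read_camera(n); cv2.imwrite(f"pics/{n}0.png",p[:,:,::-1]); np.savez(f"pics/{n}0.npz",p=p,d=d)
    print(n,calibration(n))
E
```

```text
pics
{'t': 0.0, 'joint_pos': array([-1.24499059e+00,  3.20278556e-01,  1.56569074e+00, -5.56698212e-06,
        1.25740338e+00, -2.00028156e-02]), 'qvel': array([-0.00131723, -0.00024994, -0.00110027,  0.00080678,  0.00068708,
        0.00108977]), 'effort': array([ 2.09891390e-03, -4.12456870e+01, -2.31972027e+01,  7.26638851e-02,
        4.57082014e-02, -1.55248918e-04]), 'tool_pos': array([ 0.19473249, -0.54047175,  0.21312341]), 'orientation': array([-5.24005670e-04,  8.18216974e-01, -5.74908854e-01, -7.19409000e-04]), 'force': array([-0.2706235 , -0.38409333,  0.60627896]), 'moment': array([ 0.03671678, -0.03556875,  0.04607774]), 'finger_gap': 0.09140653474920973} 0.0188
side {'fx': 411.81716492495997, 'fy': 411.81716492495997, 'cx': 276.3597998737809, 'cy': 207.68258250369774, 'k1': -0.060595076026838605, 'rvec': array([ 0.87579935, -2.45741716,  1.18604392]), 'tvec': array([0.46972272, 0.23575034, 1.09300643])}
top {'fx': 450.23481775854316, 'fy': 450.23481775854316, 'cx': 280.09976010410634, 'cy': 217.74047459648813, 'k1': -0.07308322601327383, 'rvec': array([ 2.10536864, -2.12440252,  0.19788537]), 'tvec': array([0.0940909 , 0.54708409, 1.40781502])}
```

View pics/side0.png

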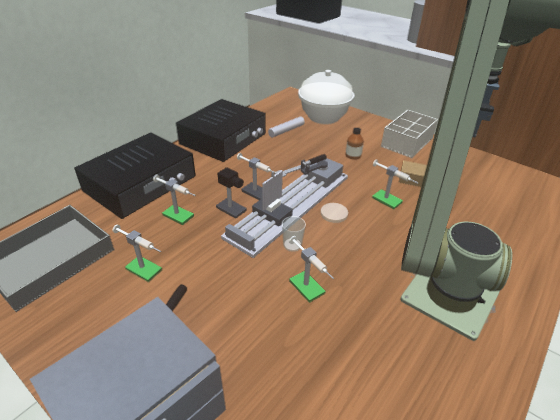

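View pics/top0.png

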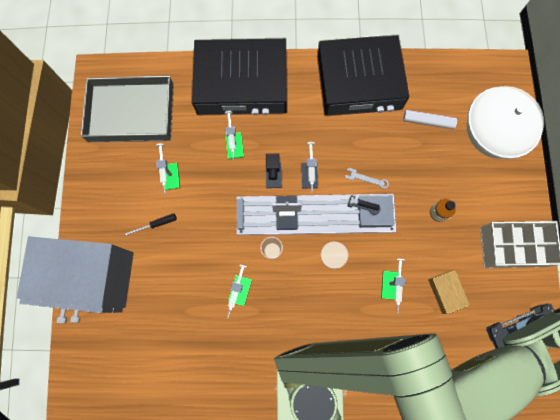

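In the top view, the grey-based syringe stand at (311,165) is the needle stand. The camera stand is at (273,170), and the green ones are decoys. The gearbox is at (376,212), and the black handle runs from about (350,200) to (380,207). Next I'll take enlarged crops and measure.

```bash
cat > h.py <<'E'
import numpy as np, cv2
from bench import bot, read_camera, calibration, ticket
def cam(n):
    c=calibration(n); R,_=cv2.Rodrigues(c['rvec']); return c,R,np.array(c['tvec'])
def ray(n,u,v):
    c,R,t=cam(n); x=(u-c['cx'])/c['fx']; y=(v-c['cy'])/c['fy']
    xd=np.array([x,y]); s=xd.copy()
    for _ in range(20): s=xd/(1+c['k1']*(s@s))
    return s
def at_depth(n,u,v,d):
    c,R,t=cam(n); s=ray(n,u,v); return R.T@(np.array([s[0]*d,s[1]*d,d])-t)
def at_z(n,u,v,z):
    c,R,t=cam(n); s=ray(n,u,v); o=-R.T@t; k=R.T@np.array([s[0],s[1],1]); return o+k*(z-o[2])/k[2]
def proj(n,P):
    c,R,t=cam(n); q=R@np.asarray(P)+t; s=q[:2]/q[2]; s=s*(1+c['k1']*(s@s)); return np.array([c['cx']+c['fx']*s[0],c['cy']+c['fy']*s[1]])
def cloud(n,d):
    c,R,t=cam(n); H,W=d.shape; u,v=np.meshgrid(np.arange(W),np.arange(H))
    x=(u-c['cx'])/c['fx']; y=(v-c['cy'])/c['fy']; sx,sy=x.copy(),y.copy()
    for _ in range(20):
        f=1+c['k1']*(sx**2+sy**2); sx,sy=x/f,y/f
    P=np.stack([sx*d,sy*d,d],-1)-t
    W=P@R; W[d==0]=np.nan; return W
def crop(p,u0,v0,u1,v1,k,name):
    cv2.imwrite(name,cv2.resize(p[v0:v1,u0:u1,::-1],None,fx=k,fy=k,interpolation=cv2.INTER_CUBIC))
E
python3 - <<'E'
from h import *
a=np.load('pics/top0.npz'); b=np.load('pics/side0.npz')
crop(a['p'],225,135,405,245,4.4,'pics/c_top.png'); crop(b['p'],215,140,355,250,5.5,'pics/c_side.png')
W=cloud('top',a['d'])
for u,v in [(240,200),(393,197),(393,229),(240,232),(376,215),(311,165),(365,204),(300,100),(287,212),(200,250)]: print(u,v,W[v,u].round(4))
E
```

```text
240 200 [0.6083 0.2201 0.0546]
393 197 [ 0.6224 -0.2912  0.0183]
393 229 [ 0.5137 -0.2858  0.0149]
240 232 [0.5089 0.2231 0.0139]
376 215 [ 0.5524 -0.2216  0.0612]
311 165 [ 0.6999 -0.0099  0.1343]
365 204 [ 0.5768 -0.1772  0.1162]
300 100 [ 9.867e-01  1.510e-02 -5.000e-04]
287 212 [0.5627 0.0667 0.0732]
200 250 [0.4512 0.3573 0.0026]
```

View pics/c_top.png

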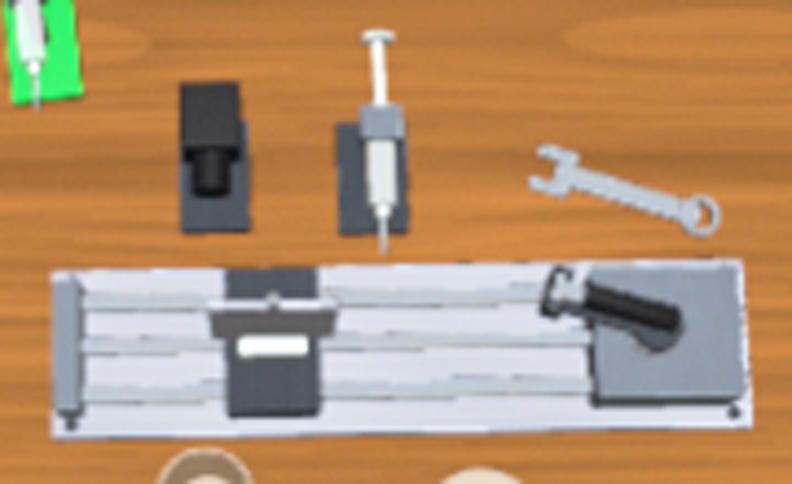

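View pics/c_side.png

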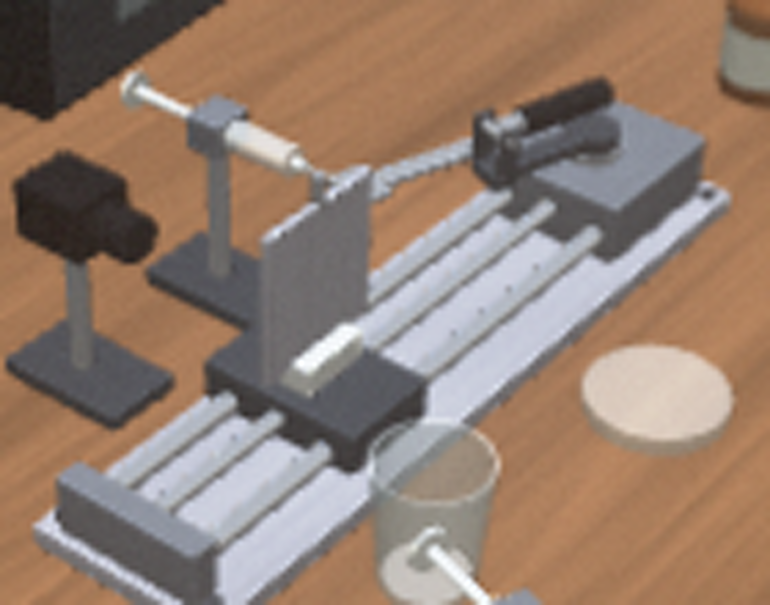

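Run:
```python
from h import *
f=lambda x,y:(225+(x+.5)/4.4-.5,135+(y+.5)/4.4-.5)
C=[(52,272),(743,262),(752,427),(53,437)]
S=np.array([[65,450],[65,-80],[-65,-80],[-65,450]])/1e3
Wp=np.array([at_z('top',*f(*c),0.016)[:2] for c in C]); print(Wp.round(4))
sm,wm=S.mean(0),Wp.mean(0)
H=(S-sm).T@(Wp-wm); U,_,Vt=np.linalg.svd(H); R=(U@Vt).T; t=wm-R@sm
print('yaw',np.arctan2(R[1,0],R[0,0]),'origin',t,'res',(S@R.T+t-Wp).round(4).tolist())
st=lambda p:(R.T@(p[:2]-t)).round(4)
for nm,c,z in [('needle',(384,250),.12),('pin',(273,297),.188),('syr axis hub',(382,205),.12),('hinge cheeks',(566,288),.112),('handle tip',(678,318),.104),('armend',(660,345),.08),('plunger',(378,37),.12)]:
    p=at_z('top',*f(*c),z); print(nm,p.round(4),st(p))
g=lambda x,y:(215+(x+.5)/5.5-.5,140+(y+.5)/5.5-.5)
for nm,c,z in [('needle',(327,183),.12),('pin',(318,180),.188),('tip',(605,92),.104),('hinge',(490,130),.104)]:
    p=at_z('side',*g(*c),z); print('side',nm,p.round(4),st(p))
W=cloud('top',np.load('pics/top0.npz')['d'])
m=(W[...,2]>.095)&(W[...,0]>.45)&(W[...,0]<.66)&(W[...,1]<-.1)&(W[...,1]>-.27)
v,u=np.nonzero(m); 
for i in range(0,len(u),6): print(u[i],v[i],W[v[i],u[i]].round(3),end=';')
np.savez('stage.npz',R=R,t=t)
```

```text
[[ 0.6301  0.2361]
 [ 0.6328 -0.294 ]
 [ 0.5045 -0.2934]
 [ 0.5022  0.2339]]
yaw 0.004836397300990774 origin [ 0.56827755 -0.21435529] res [[0.001, -0.0001], [0.0009, -0.0001], [-0.0008, -0.0012], [-0.001, 0.0014]]
needle [ 0.6179 -0.0116  0.12  ] [0.0506 0.2025]
pin [0.5684 0.0683 0.188 ] [0.0015 0.2826]
syr axis hub [ 0.6511 -0.011   0.12  ] [0.0838 0.203 ]
hinge cheeks [ 0.5907 -0.1415  0.112 ] [0.0228 0.0727]
handle tip [ 0.5698 -0.2224  0.104 ] [ 0.0015 -0.0081]
armend [ 0.5551 -0.2135  0.08  ] [-0.0131  0.0009]
plunger [ 0.7782 -0.0109  0.12  ] [0.2109 0.2024]
side needle [ 0.6221 -0.009   0.12  ] [0.0548 0.2051]
side pin [0.5644 0.0708 0.188 ] [-0.0025  0.2851]
side tip [ 0.567  -0.2217  0.104 ] [-0.0013 -0.0074]
side hinge [ 0.5967 -0.1381  0.104 ] [0.0288 0.0762]
350 195 [ 0.609 -0.133  0.103];352 196 [ 0.604 -0.138  0.11 ];354 197 [ 0.602 -0.145  0.108];354 199 [ 0.594 -0.144  0.112];351 200 [ 0.591 -0.135  0.111];357 200 [ 0.592 -0.154  0.108];363 200 [ 0.591 -0.173  0.11 ];355 201 [ 0.588 -0.147  0.111];361 201 [ 0.586 -0.165  0.117];367 201 [ 0.588 -0.185  0.111];354 202 [ 0.586 -0.145  0.106];360 202 [ 0.584 -0.162  0.114];366 202 [ 0.583 -0.181  0.117];349 203 [ 0.581 -0.128  0.112];357 203 [ 0.582 -0.154  0.109];363 203 [ 0.581 -0.172  0.111];369 203 [ 0.58  -0.19   0.114];348 204 [ 0.581 -0.126  0.099];358 204 [ 0.579 -0.157  0.107];364 204 [ 0.577 -0.174  0.114];370 204 [ 0.577 -0.194  0.113];376 204 [ 0.578 -0.213  0.11 ];359 205 [ 0.576 -0.16   0.104];365 205 [ 0.575 -0.178  0.109];371 205 [ 0.575 -0.197  0.111];377 205 [ 0.573 -0.214  0.118];365 206 [ 0.573 -0.179  0.106];371 206 [ 0.571 -0.196  0.114];377 206 [ 0.571 -0.216  0.112];370 207 [ 0.568 -0.193  0.112];376 207 [ 0.567 -0.211  0.115];373 208 [ 0.565 -0.203  0.111];373 209 [ 0.564 -0.205  0.1  ];377 210 [ 0.56  -0.217  0.104];
```

```bash
cat >> h.py <<'E'
_s=np.load('stage.npz'); SR,St=_s['R'],_s['t']; YAW=np.arctan2(SR[1,0],SR[0,0])
def w(p): return SR@np.asarray(p)+St
def hold(crank,fold,r): # grasp point for handle, world
    e=np.array([np.cos(crank),np.sin(crank)]); q=w(e*(.08-r*np.cos(fold))); return np.array([q[0],q[1],.104+r*np.sin(fold)])
from scipy.spatial.transform import Rotation as Rn
def tool(st=None):
    st=st or bot.read_state(); q=st['orientation']; return Rn.from_quat([q[1],q[2],q[3],q[0]]).as_matrix(), st['tool_pos']
def delta(P,st=None): # shift (mm, tool axes) bringing GRASP point to P
    M,p=tool(st); g=p-M[:,2]*bot.hold_point_z; return (M.T@(P-g)*1e3).round(1)
def spin_for(ang,st=None): # deg spin to put tool x along world angle (mod pi)
    M,p=tool(st); a=np.arctan2(M[1,0],M[0,0]); d=np.rad2deg(-(ang-a)); return (d+90)%180-90
E
python3 - <<'E'
from h import *
c=1.26
print(hold(c,0,.068), delta(hold(c,0,.068)+[0,0,.1]), delta(hold(c,0,.068)), spin_for(c+YAW-np.pi/2))
E
```

```text
[ 0.57189206 -0.20291259  0.104     ] [-189.8 -469.3   28.3] [-189.6 -469.3  128.3] -52.655924593673696
```

Request:
{"name": "play_rows", "arguments": {"moves": [[0,[-20,-45,0],-5],[0,[-38,-90,0],-10],[0,[-56,-135,0],-16],[0,[-74,-180,0],-22],[0,[-92,-225,0],-28],[0,[-110,-270,0],-34],[0,[-128,-315,0],-40],[0,[-146,-360,0],-46],[0,[-164,-405,0],-52.7],[0,[-180,-445,0],-52.7],[0,[-189.7,-469.3,10],-52.7],[0,[-189.7,-469.3,20],-52.7]]}}

```text
t: 1.3
tool_pos: [0.5744, -0.2009, 0.193]
orientation: [-0.0, 0.989, -0.15, 0.0]
force: [0.3, 0.2, -0.4]
finger_gap: 0.0909
```

Request:
{"name": "play_rows", "arguments": {"moves": [[0,[0,0,0],0],[0,[0,0,0],0],[0,[0,0,0],0]]}}

```text
t: 1.6
tool_pos: [0.5715, -0.2045, 0.1945]
orientation: [0.0, 0.988, -0.153, 0.0]
force: [0.1, -0.1, 0.9]
finger_gap: 0.0911
```

Run:
```python
from h import *
c=1.26
s=bot.read_state()
print(s['t'],s['tool_pos'],s['joint_pos'],s['force'],delta(hold(c,0,.068)), spin_for(c+YAW-np.pi/2))
for n in ("side","top"):
    p,d=read_camera(n); cv2.imwrite(f"pics/{n}1.png",p[:,:,::-1])
    if n=='side': crop(p,215,90,375,210,5,'pics/c_side1.png')
    else: crop(p,310,170,430,260,6,'pics/c_top1.png')
```

```text
1.6 [ 0.57147648 -0.2045054   0.19450433] [-3.62417665e-01  3.81739148e-01  1.52001169e+00 -3.53845095e-04
  1.23921270e+00 -5.54993062e-02] [ 0.13164074 -0.09541009  0.94517052] [-1.000e-01 -1.700e+00  1.093e+02] -0.04831358757792259
```

View pics/c_side1.png

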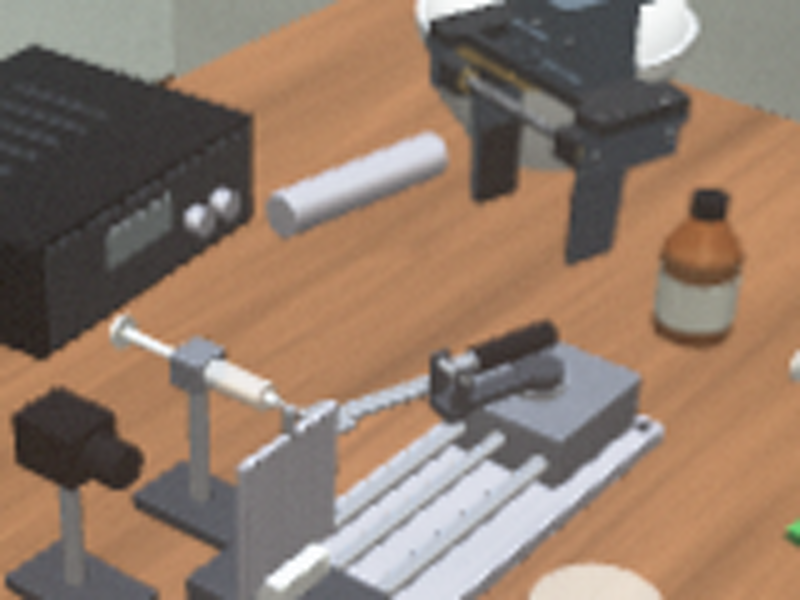

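View pics/c_top1.png

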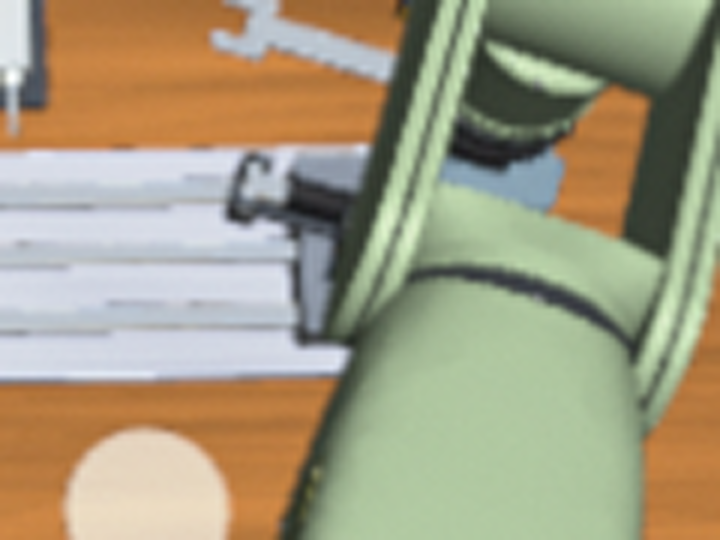

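The gripper is above the gearbox at (560,140) in the side crop, with the jaws across the handle. I'm descending to straddle it.

Request:
{"name": "play_rows", "arguments": {"moves": [[0,[0,-1.5,40],0],[0,[0,-1.5,75],0],[0,[0,-1.5,95],0],[0,[0,-1.5,105],0],[0,[0,-1.5,107],0],[0,[0,-1.5,107],0],[0,[0,-1.5,107],0]], "grip_force": 12}}

```text
t: 2.4
tool_pos: [0.5735, -0.2025, 0.0885]
orientation: [0.0, 0.988, -0.152, 0.001]
force: [-0.3, -0.3, 0.3]
finger_gap: 0.0911
```

Run:
```python
from h import *
s=bot.read_state()
print(s['t'],s['tool_pos'],s['force'],delta(hold(1.26,0,.068)))
p,d=read_camera('side'); crop(p,255,115,375,205,6.6,'pics/c_side2.png')
```

```text
2.4 [ 0.57351943 -0.20250129  0.08846632] [-0.25357352 -0.33403083  0.34075407] [-1.4  0.9  3.3]
```

View pics/c_side2.png

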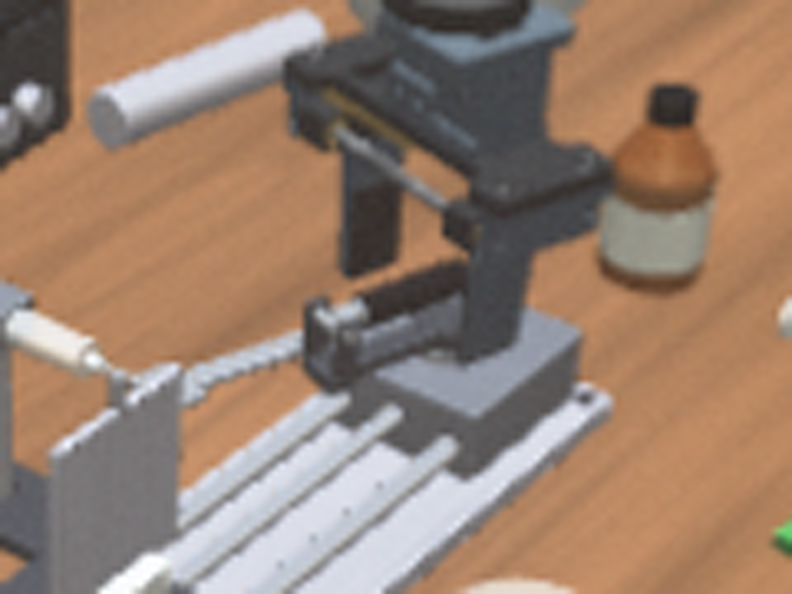

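The fingers straddle the handle near its tip. Closing with a light grip.

Request:
{"name": "play_rows", "arguments": {"moves": [[255,[0,0,0],0],[255,[0,0,0],0],[255,[0,0,0],0],[255,[0,0,0],0],[255,[0,0,0],0],[255,[0,0,0],0],[255,[0,0,0],0],[255,[0,0,0],0],[255,[0,0,0],0],[255,[0,0,0],0]], "grip_force": 12}}

```text
t: 3.45
tool_pos: [0.5726, -0.2021, 0.0869]
orientation: [0.0, 0.988, -0.152, 0.0]
force: [-0.3, -0.3, 0.2]
finger_gap: 0.0196
```

Run:
```python
from h import *
s=bot.read_state(); M,p=tool(s)
print(s['t'],s['tool_pos'],s['force'],delta(hold(1.26,0,.068)), M[:,0],M[:,1])
g=p-M[:,2]*bot.hold_point_z
# distance of grasp from axis & radial
st=SR.T@(g[:2]-St); print('stage',st, np.linalg.norm(st))
```

```text
3.45 [ 0.57259073 -0.20205635  0.08694103] [-0.32331133 -0.32266338  0.20449525] [-0.4  1.   1.7] [ 9.53887495e-01 -3.00164351e-01  9.41667734e-05] [-3.00164364e-01 -9.53887475e-01  1.99050343e-04]
stage [0.00437207 0.01228204] 0.013037000492443593
```

Request:
{"name": "play_rows", "arguments": {"moves": [[255,[0,-0.6,-8.7],0],[255,[0,-2.3,-17.3],0],[255,[0,-5.1,-25.6],0],[255,[0,-9,-33.5],0],[255,[0,-13.8,-40.8],0],[255,[0,-19.6,-47.4],0],[255,[0,-26.2,-53.2],0],[255,[0,-33.5,-58],0],[255,[0,-41.4,-61.9],0],[255,[0,-49.7,-64.7],0],[255,[0,-58.3,-66.4],0],[255,[0,-67,-67],0]]}}

```text
t: 4.65
tool_pos: [0.5929, -0.1381, 0.1558]
orientation: [0.001, 0.988, -0.152, 0.001]
force: [-3.1, -3.9, 4.3]
finger_gap: 0.0196
```

Request:
{"name": "play_rows", "arguments": {"moves": [[255,[0,0,0],0],[255,[0,0,0],0],[255,[0,0,0],0]]}}

```text
t: 4.95
tool_pos: [0.5934, -0.1371, 0.1558]
orientation: [-0.001, 0.988, -0.152, 0.001]
force: [-1.7, -0.0, 6.4]
finger_gap: 0.0198
```

Run:
```python
from h import *
s=bot.read_state(); M,p=tool(s)
print(s['t'],s['tool_pos'],s['force'],s['moment'],delta(hold(1.26,1.571,.068)))
p,d=read_camera('side'); crop(p,255,115,375,205,6.6,'pics/c_side3.png')
```

```text
4.95 [ 0.59341785 -0.13705874  0.15582077] [-1.71401514 -0.01471133  6.37931932] [-0.16709982  0.41950972  0.00814649] [-0.7  1.2  2.6]
```

View pics/c_side3.png

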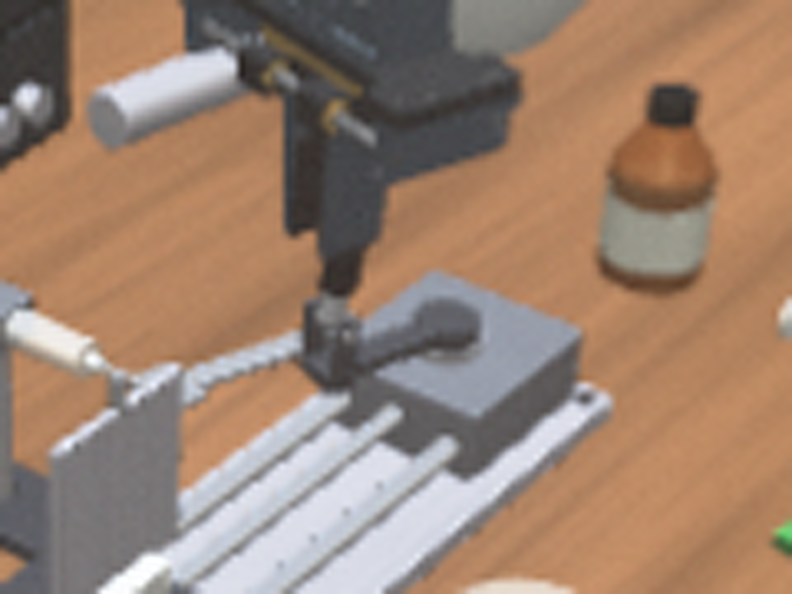

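The handle stands near vertical at about (340,270) in the crop. I'll press outward a few mm to make sure it's on its stop.

Request:
{"name": "play_rows", "arguments": {"moves": [[255,[0,-1.5,0],0],[255,[0,-3,0],0],[255,[0,-3,0],0],[255,[0,-3,0],0]]}}

```text
t: 5.4
tool_pos: [0.594, -0.1354, 0.1558]
orientation: [0.0, 0.988, -0.152, 0.001]
force: [-3.0, -2.6, 6.2]
finger_gap: 0.0198
```

Request:
{"name": "play_rows", "arguments": {"moves": [[255,[0,-1.5,0],0],[255,[0,-3,0],0],[255,[0,-3,0],0],[255,[0,-3,0],0]]}}

```text
t: 5.8
tool_pos: [0.5949, -0.1326, 0.1558]
orientation: [0.0, 0.988, -0.152, 0.001]
force: [-3.3, -3.1, 5.9]
finger_gap: 0.0196
```

Run:
```python
from h import *
s=bot.read_state(); M,p=tool(s)
print(s['t'],s['tool_pos'],s['force'],s['moment'],delta(hold(1.26,1.571,.068)))
for n in ("side","top"):
    p,d=read_camera(n)
    if n=='side': crop(p,255,115,375,205,6.6,'pics/c_side4.png')
    else: crop(p,225,135,405,245,4.4,'pics/c_top4.png')
```

```text
5.8 [ 0.59485763 -0.13255483  0.15576429] [-3.26494518 -3.13533639  5.85340647] [-0.76254061  0.55884279 -0.01322178] [-0.7  6.   2.6]
```

View pics/c_side4.png

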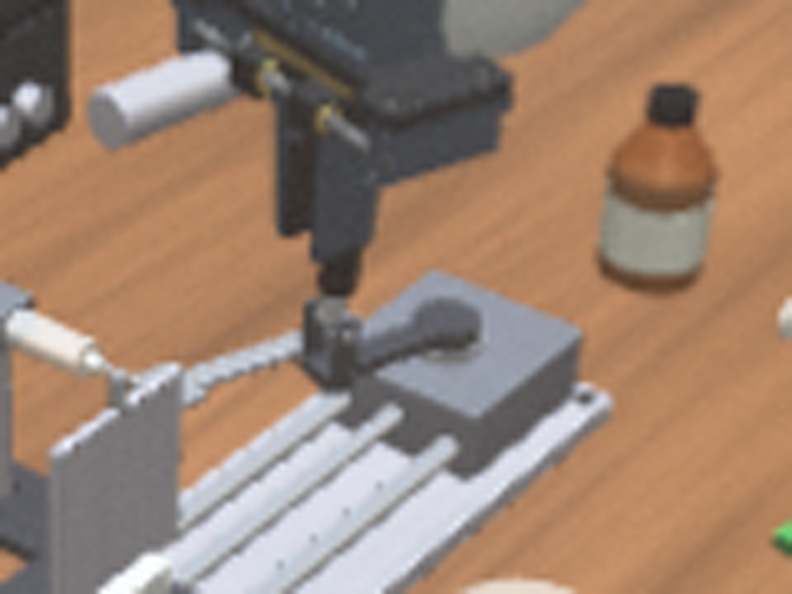

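View pics/c_top4.png

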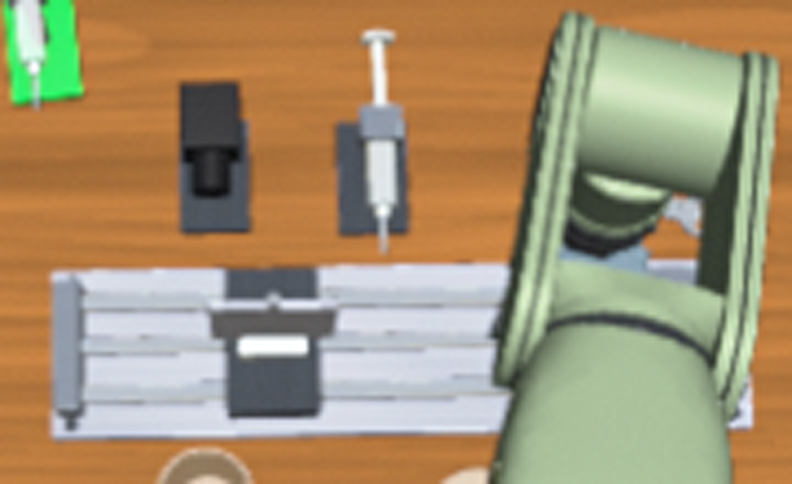

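Request:
{"name": "play_rows", "arguments": {"moves": [[150,[0,0,0],0],[150,[0,0,0],0],[150,[0,0,0],0],[150,[0,0,-20],0],[150,[0,0,-50],0],[150,[0,0,-70],0],[150,[0,0,-70],0]]}}

```text
t: 6.6
tool_pos: [0.5964, -0.1324, 0.227]
orientation: [-0.0, 0.988, -0.152, 0.003]
force: [0.8, 0.5, 0.3]
finger_gap: 0.0375
```

Run:
```python
from h import *
s=bot.read_state(); M,p=tool(s)
print(s['t'],s['tool_pos'],s['force'],s['moment'],s['finger_gap'],M[:,0])
p,d=read_camera('side'); np.savez('pics/s5.npz',p=p,d=d)
q=p.copy()
for c in (1.26,):
    for z in (.104,.15,.192):
        u,v=proj('side',hold(c,np.pi/2,z-.104)); print(z,u,v,((u-255+.5)*6.6,(v-95+.5)*6.6))
crop(p,255,95,375,185,6.6,'pics/c_side5.png')
```

```text
6.6 [ 0.59641206 -0.1323533   0.22702925] [0.76496025 0.50385939 0.30170832] [-0.03444537 -0.13119901 -0.01859861] 0.037462474519278456 [ 0.95378003 -0.30043207  0.00665004]
0.104 304.7258575884921 163.67463262628746 (np.float64(331.49066008404776), np.float64(456.5525753334972))
0.15 305.5123438622434 151.9967188493448 (np.float64(336.6814694908066), np.float64(379.47834440567567))
0.192 306.25652532900153 140.91231918591257 (np.float64(341.5930671714101), np.float64(306.3213066270229))
```

View pics/c_side5.png

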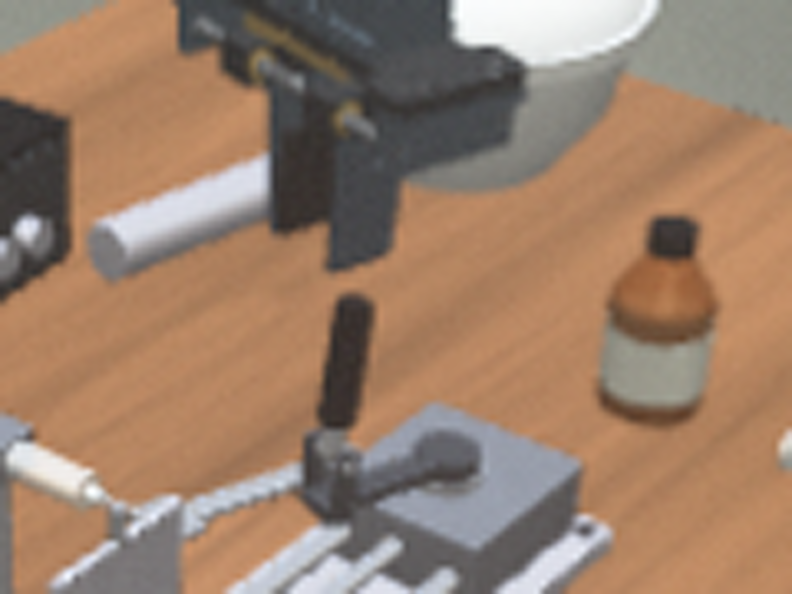

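The handle tip at crop (354,300) is about 12 px off the predicted upright (342,306), so it still leans roughly 5° inward because the pads slipped. I'll re-grip with the jaws radial, so the vertical pad faces press it upright. That jaw yaw also suits the cranking and the final fold.

Run:
```python
from h import *
P=hold(1.26,np.pi/2,.066)
print(P, delta(P), delta(P-np.array([.306,.952,0])*.002), spin_for(1.26+YAW), bot.read_state()['joint_pos'])
```

```text
[ 0.59237425 -0.13807063  0.17      ] [-1.1  6.5 73.7] [-1.1  8.5 73.7] -89.95035161195126 [-2.37622146e-01  3.67092785e-01  1.46513439e+00  5.26148447e-04
  1.30658703e+00  6.73336100e-02]
```

Request:
{"name": "play_rows", "arguments": {"moves": [[80,[0,4,0],-8.2],[80,[-1.1,8,0],-16.4],[80,[-1.1,8,0],-24.6],[80,[-1.1,8,0],-32.8],[80,[-1.1,8,0],-41],[80,[-1.1,8,0],-49.2],[80,[-1.1,8,0],-57.4],[80,[-1.1,8,0],-65.6],[80,[-1.1,8,0],-73.8],[80,[-1.1,8,0],-82],[80,[-1.1,8,0],-90],[80,[-1.1,8,0],-90]]}}

```text
t: 7.85
tool_pos: [0.5903, -0.1393, 0.222]
orientation: [-0.001, 0.806, 0.591, -0.001]
force: [0.3, 0.2, -0.2]
finger_gap: 0.0624
```

Run:
```python
from h import *
P=hold(1.26,np.pi/2,.066)
s=bot.read_state();print(delta(P), spin_for(1.26+YAW), s['finger_gap'],s['t'],tool()[0][:,:2].round(3))
```

```text
[ 1.8  1.8 70.8] 0.027456108534678947 0.06242586591017059 7.85 [[ 0.301  0.954]
 [ 0.954 -0.301]
 [ 0.    -0.003]]
```

Request:
{"name": "play_rows", "arguments": {"moves": [[80,[0,1.5,25],0],[80,[0,1.5,50],0],[80,[0,1.5,66],0],[80,[0,1.5,70],0],[255,[2,1.5,70],0],[255,[2,1.5,70],0],[255,[2,1.5,70],0],[255,[2,1.5,70],0],[255,[2,1.5,70],0],[255,[2,1.5,70],0],[255,[2,1.5,70],0],[255,[2,1.5,70],0]], "grip_force": 40}}

```text
t: 9.05
tool_pos: [0.593, -0.1399, 0.1548]
orientation: [0.002, 0.806, 0.592, -0.001]
force: [-1.6, -4.9, 3.6]
finger_gap: 0.0189
```

Request:
{"name": "play_rows", "arguments": {"moves": [[255,[0,0,0],0],[255,[0,0,0],0],[255,[0,0,0],0]]}}

```text
t: 9.35
tool_pos: [0.593, -0.1399, 0.1548]
orientation: [0.002, 0.806, 0.591, -0.001]
force: [-1.3, -4.9, 3.4]
finger_gap: 0.019
```

Run:
```python
from h import *
P=hold(1.26,np.pi/2,.066)
s=bot.read_state();print(delta(P), s['finger_gap'],s['t'],s['force'],s['moment'])
p,d=read_camera('side'); crop(p,255,95,375,185,6.6,'pics/c_side6.png')
```

```text
[ 1.5 -1.2  3.6] 0.018996920433548222 9.35 [-1.30541831 -4.87437021  3.35310837] [-0.89941819  0.17587966  0.03164148]
```

View pics/c_side6.png

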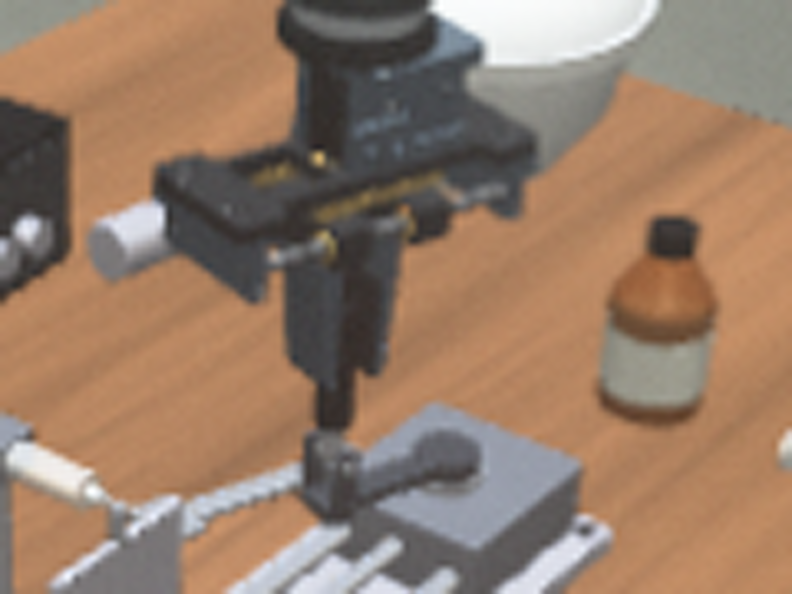

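The pads now hold the handle vertical on its stop (steady 5 N outward). I'm cranking clockwise, with the first 120° in 10° rows.

Request:
{"name": "play_rows", "arguments": {"moves": [[255,[-1.2,14.1,0],0],[255,[-4.9,27.7,0],0],[255,[-10.9,40.5,0],0],[255,[-19,52.1,0],0],[255,[-28.9,62,0],0],[255,[-40.5,70.1,0],0],[255,[-53.3,76.1,0],0],[255,[-66.9,79.8,0],0],[255,[-81,81,0],0],[255,[-95.1,79.8,0],0],[255,[-108.7,76.1,0],0],[255,[-121.5,70.1,0],0]]}}

```text
t: 10.6
tool_pos: [0.6242, -0.2753, 0.1548]
orientation: [0.001, 0.806, 0.591, 0.001]
force: [1.4, 2.0, 5.0]
finger_gap: 0.0193
```

Run:
```python
from h import *
s=bot.read_state();M,p=tool();g=p[:2]-[.5689,-.2162]
print(s['finger_gap'],s['t'],s['force'],s['moment'],p, np.linalg.norm(g),np.rad2deg(np.arctan2(g[1],g[0])),'cmd',72.5-120)
p,d=read_camera('side'); crop(p,225,95,365,200,5.7,'pics/c_side7.png')
```

```text
0.01934350232760512 10.6 [1.36289713 2.03293315 5.02069846] [ 0.81886131 -0.22061309 -0.02611906] [ 0.62417486 -0.2753306   0.15483656] 0.08094280618601553 -46.930278567127914 cmd -47.5
```

View pics/c_side7.png

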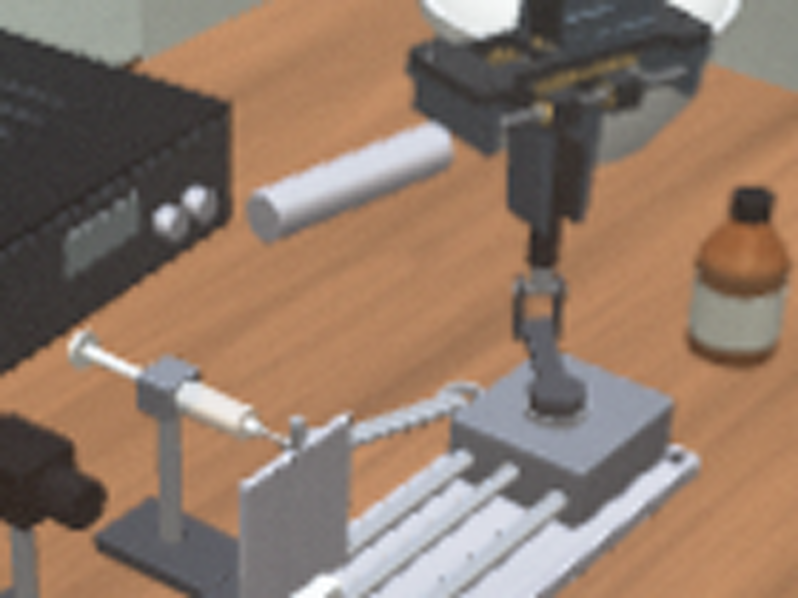

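Request:
{"name": "play_rows", "arguments": {"moves": [[255,[-11.6,-8.1,0],0],[255,[-21.5,-18,0],0],[255,[-29.6,-29.6,0],0],[255,[-35.6,-42.4,0],0],[255,[-39.3,-56,0],0],[255,[-40.5,-70.1,0],0],[255,[-39.3,-84.2,0],0],[255,[-35.6,-97.8,0],0],[255,[-29.6,-110.6,0],0],[255,[-21.5,-122.2,0],0],[255,[-11.6,-132.1,0],0],[255,[0,-140.2,0],0]]}}

```text
t: 11.85
tool_pos: [0.4905, -0.2331, 0.1548]
orientation: [0.002, 0.806, 0.591, 0.001]
force: [4.8, -0.8, 5.6]
finger_gap: 0.019
```

Run:
```python
from h import *
s=bot.read_state();M,p=tool();g=p[:2]-[.5689,-.2162]
print(s['finger_gap'],s['t'],s['force'],s['moment'],p, np.linalg.norm(g),np.rad2deg(np.arctan2(g[1],g[0])),'cmd',72.5-240,s['joint_pos'])
p,d=read_camera('side'); crop(p,225,95,365,200,5.7,'pics/c_side8.png')
```

```text
0.019015885421896476 11.85 [ 4.77785179 -0.81912105  5.55448887] [-0.12978414 -1.15027422 -0.00652148] [ 0.49048538 -0.23310121  0.15477936] 0.08021535564889896 -167.8367419691678 cmd -167.5 [-4.64563816e-01  3.12894375e-01  1.73236545e+00 -4.79526371e-04
  1.09230886e+00 -1.72965132e+00]
```

View pics/c_side8.png

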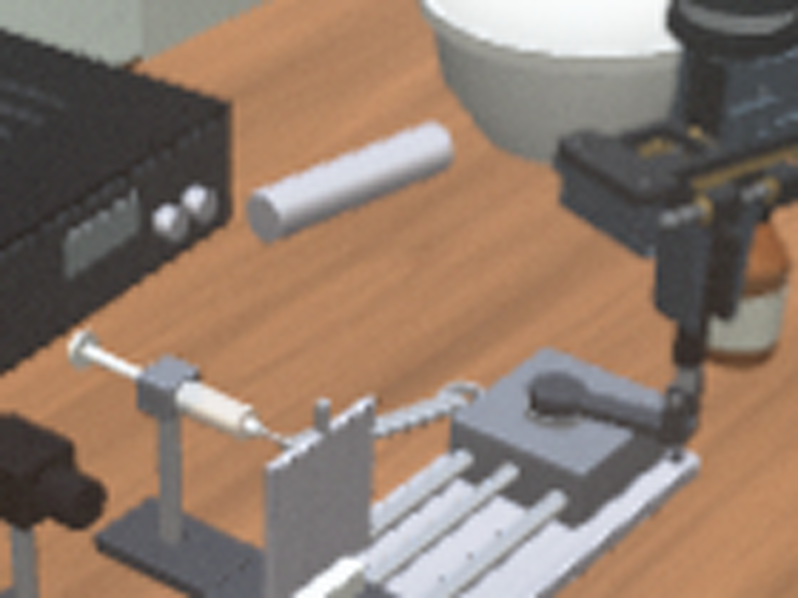

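Request:
{"name": "play_rows", "arguments": {"moves": [[255,[12.8,-6,0],0],[255,[26.4,-9.7,0],0],[255,[40.5,-10.9,0],0],[255,[54.6,-9.7,0],0],[255,[68.2,-6,0],0],[255,[81,0,0],0],[255,[92.6,8.1,0],0],[255,[102.5,18,0],0],[255,[110.6,29.6,0],0],[255,[116.6,42.4,0],0],[255,[120.3,56,0],0],[255,[121.5,70.1,0],0]]}}

```text
t: 13.1
tool_pos: [0.5918, -0.1395, 0.1547]
orientation: [0.0, 0.806, 0.592, -0.003]
force: [-3.7, -4.6, 10.2]
finger_gap: 0.0194
```

Run:
```python
from h import *
s=bot.read_state();M,p=tool();g=p[:2]-[.5689,-.2162]
print(s['finger_gap'],s['t'],s['force'],s['moment'],p, np.linalg.norm(g),np.rad2deg(np.arctan2(g[1],g[0])),'cmd',72.5-360)
p,d=read_camera('top'); crop(p,225,135,405,245,4.4,'pics/c_top9.png')
```

```text
0.019435176915721806 13.1 [-3.69873149 -4.61437154 10.23218994] [-0.94046566  0.65385317 -0.02352573] [ 0.59177913 -0.13948275  0.15466174] 0.0800561755954993 73.3940178492318 cmd -287.5
```

View pics/c_top9.png

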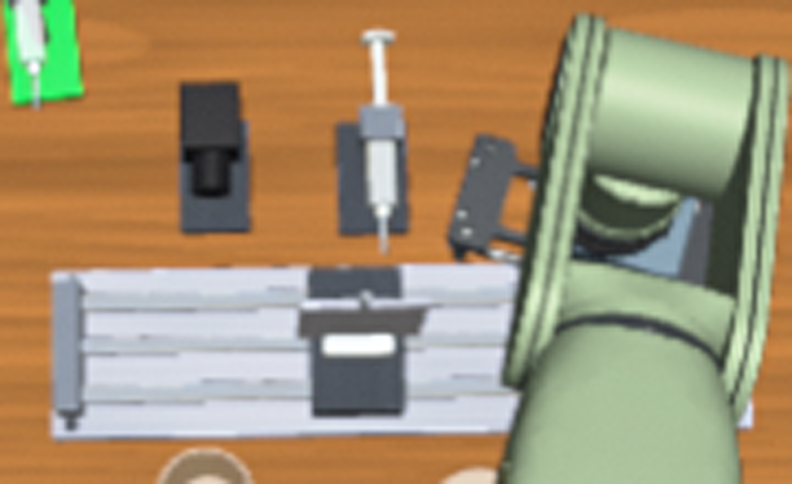

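Request:
{"name": "play_rows", "arguments": {"moves": [[255,[-1.2,14.1,0],0],[255,[-4.9,27.7,0],0],[255,[-10.9,40.5,0],0],[255,[-19,52.1,0],0],[255,[-28.9,62,0],0],[255,[-40.5,70.1,0],0],[255,[-53.3,76.1,0],0],[255,[-66.9,79.8,0],0],[255,[-81,81,0],0],[255,[-81,81,0],0],[255,[-81,81,0],0]]}}

```text
t: 14.25
tool_pos: [0.6456, -0.2407, 0.1548]
orientation: [0.001, 0.806, 0.591, -0.001]
force: [0.5, -2.0, 7.0]
finger_gap: 0.0194
```

```bash
cat > meas.py <<'E'
from h import *
import sys
tag=sys.argv[1]
s=bot.read_state();M,p=tool();g=p[:2]-[.5689,-.2162]
print(s['finger_gap'],s['t'],s['force'],p, np.linalg.norm(g),np.rad2deg(np.arctan2(g[1],g[0])))
p,d=read_camera('top'); np.savez(f'pics/top{tag}.npz',p=p,d=d); crop(p,285,150,345,235,7,f'pics/m_top{tag}.png')
p,d=read_camera('side'); np.savez(f'pics/side{tag}.npz',p=p,d=d); crop(p,230,140,330,210,8,f'pics/m_side{tag}.png')
E
python3 meas.py a
```

```text
0.01942930317462542 14.25 [ 0.53272659 -2.04728779  7.01582975] [ 0.64563515 -0.24073419  0.15476024] 0.08056184012505194 -17.730407515093773
```

View pics/m_topa.png

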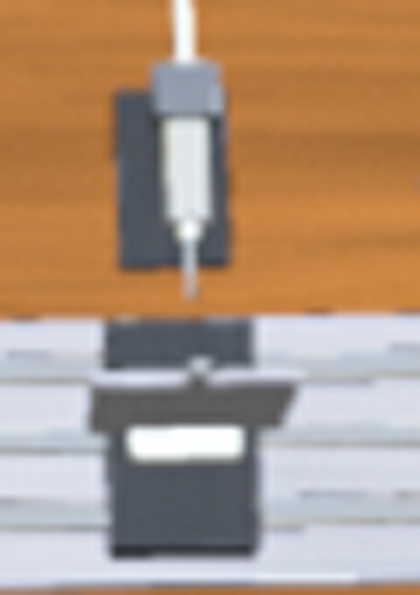

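View pics/m_sidea.png

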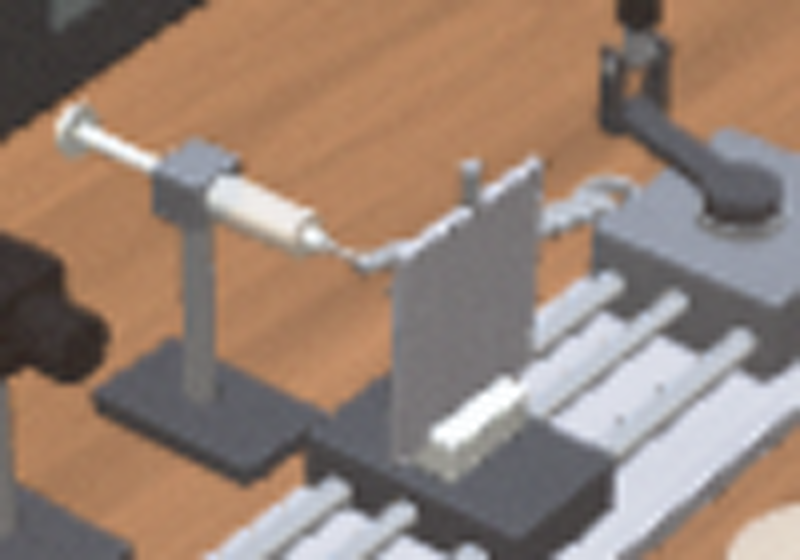

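Run:
```python
from h import *
a=np.load('pics/topa.npz');p=a['p'].astype(float);d=a['d']
st=lambda q:(SR.T@(q[:2]-St)).round(4)
# needle/barrel profile: centroid of brightness-above-bg (blue channel) per row
print('barrel/needle')
for v in list(range(166,194)):
    row=p[v,300:325]; 
    b=row[:,2]; bg=np.median(b); wgt=np.clip(b-max(bg,95),0,None)
    if wgt.sum()>30:
        u=300+(wgt*np.arange(25)).sum()/wgt.sum(); print(v,round(u,2),st(at_z('top',u,v,.12)))
print('plate top rows')
for v in range(198,208): print(v,p[v,294:332].mean(1).astype(int).tolist())
```

```text
barrel/needle
166 311.61 [0.1338 0.2011]
167 311.16 [0.1305 0.2026]
168 311.25 [0.1272 0.2024]
169 311.28 [0.1239 0.2024]
170 311.25 [0.1206 0.2026]
171 311.28 [0.1173 0.2026]
172 311.18 [0.114 0.203]
173 311.15 [0.1107 0.2032]
174 311.17 [0.1074 0.2032]
175 311.21 [0.1042 0.2032]
176 311.28 [0.1009 0.203 ]
177 311.4 [0.0976 0.2027]
178 311.41 [0.0943 0.2028]
179 311.5 [0.091  0.2026]
180 311.49 [0.0878 0.2027]
181 311.53 [0.0845 0.2027]
182 311.61 [0.0812 0.2025]
183 311.57 [0.078  0.2027]
184 311.49 [0.0747 0.2031]
185 311.46 [0.0715 0.2032]
186 311.43 [0.0682 0.2034]
187 311.55 [0.065  0.2031]
188 311.57 [0.0617 0.2032]
189 311.6 [0.0585 0.2032]
190 311.6 [0.0552 0.2032]
191 311.6 [0.052  0.2033]
plate top rows
198 [223, 223, 224, 224, 224, 188, 94, 85, 88, 88, 89, 89, 88, 86, 88, 88, 88, 88, 88, 87, 87, 88, 90, 91, 89, 88, 111, 181, 226, 224, 223, 224, 224, 224, 223, 224, 224, 224]
199 [221, 223, 223, 224, 224, 185, 100, 87, 87, 88, 87, 88, 89, 87, 89, 89, 89, 86, 88, 84, 86, 87, 88, 91, 89, 87, 111, 179, 223, 223, 223, 222, 223, 223, 223, 224, 223, 223]
200 [212, 212, 214, 214, 
[... 739 characters left out ...]
176, 188, 202, 205, 206, 210, 217, 217, 217, 214, 212, 208, 204, 193, 160, 115, 99, 135, 170, 180, 173, 165, 160, 157, 154, 154, 155, 155, 154, 160, 173, 184, 183, 183, 183]
205 [212, 213, 213, 187, 138, 132, 136, 135, 138, 143, 143, 142, 140, 138, 136, 134, 127, 113, 96, 91, 103, 117, 120, 114, 108, 105, 102, 102, 102, 100, 98, 99, 109, 163, 206, 211, 210, 208]
206 [224, 225, 225, 193, 118, 94, 94, 97, 96, 96, 96, 95, 95, 94, 93, 95, 94, 94, 93, 92, 94, 93, 92, 93, 91, 92, 92, 93, 92, 92, 91, 91, 111, 178, 221, 223, 221, 222]
207 [223, 224, 225, 195, 119, 92, 92, 92, 94, 93, 92, 94, 93, 93, 91, 92, 93, 94, 94, 94, 94, 92, 94, 92, 93, 93, 93, 94, 94, 93, 92, 95, 142, 200, 222, 222, 222, 222]
```

Run:
```python
from h import *
st=lambda q:(SR.T@(q[:2]-St)).round(4)
print(st(at_z('top',313.18,201.3,.188)))
f=lambda x,y:(285+(x+.5)/7-.5,150+(y+.5)/7-.5)
print([st(at_z('top',*f(x,y),.170)) for x,y in((93,376),(303,376))])
g=lambda x,y:(230+(x+.5)/8-.5,140+(y+.5)/8-.5)
print('side pin',st(at_z('side',*g(471,163),.188)),'plate top corners',[st(at_z('side',*g(*c),.17)) for c in((397,259),(541,160))])
print('needle',[st(at_z('side',*g(*c),.12)) for c in((358,263),(318,238),(304,230),(78,128))])
# original side pin/needle with the same method
b=np.load('pics/sidea.npz'); W=cloud('side',b['d'])
m=(W[...,2]>.10)&(W[...,2]<.17); S=(W[...,:2]-St)@SR
mm=m&(abs(S[...,0])<.02)&(S[...,1]>.1)&(S[...,1]<.3)
print('side depth plate',np.percentile(S[mm][:,1],[2,50,98]),np.median(S[mm][:,0]))
mm=(W[...,2]>.112)&(W[...,2]<.135)&(S[...,0]>.075)&(S[...,0]<.10)&(S[...,1]>.17)&(S[...,1]<.23)
print('barrel side', np.percentile(S[mm][:,1],[5,50,95]),mm.sum())
```

```text
[0.0028 0.204 ]
[array([0.0016, 0.2489]), array([0.0003, 0.1588])]
side pin [0.0025 0.2011] plate top corners [array([-1.000e-04,  2.495e-01]), array([-0.0004,  0.1584])]
needle [array([0.0557, 0.2026]), array([0.0796, 0.1988]), array([0.0877, 0.1979]), array([0.212 , 0.1987])]
side depth plate [0.15932802 0.20877912 0.24778282] -0.0013951228880901656
barrel side [0.1973003  0.20408742 0.21275161] 41
```

The top camera gives plate y = 203.9 mm (pin and both edges agree) and needle y ≈ 202.7 mm. That leaves about 1.2 mm, or 7° more.

Request:
{"name": "play_rows", "arguments": {"moves": [[255,[-5,-0.2,0],0],[255,[-9.9,-0.6,0],0],[255,[-9.9,-0.6,0],0],[255,[-9.9,-0.6,0],0]]}}

```text
t: 14.75
tool_pos: [0.6426, -0.2488, 0.1548]
orientation: [0.0, 0.806, 0.592, -0.0]
force: [2.4, -0.2, 7.1]
finger_gap: 0.0195
```

```bash
python3 meas.py b
python3 - <<'E'
from h import *
st=lambda q:(SR.T@(q[:2]-St)).round(4)
p=np.load('pics/topb.npz')['p'].astype(float).mean(2)
for v in (200,201,202,203,204): print(v,p[v,294:332].astype(int).tolist())
for v in (201,):
    r=np.clip(p[v,309:320]-90,0,None); u=309+(r*np.arange(11)).sum()/r.sum(); print(u,st(at_z('top',u,201.3,.188)))
E
```

```text
0.019535419415989266 14.75 [ 2.36636155 -0.16937701  7.07717987] [ 0.64255511 -0.24882298  0.15475288] 0.08055640733205119 -23.88928849540074
200 [212, 212, 212, 212, 201, 159, 104, 88, 88, 87, 88, 88, 88, 88, 88, 87, 87, 87, 89, 103, 104, 91, 87, 87, 89, 87, 88, 137, 195, 211, 210, 210, 216, 220, 219, 220, 220, 220]
201 [200, 200, 202, 201, 195, 160, 103, 84, 84, 86, 88, 88, 87, 87, 87, 88, 88, 90, 124, 165, 161, 118, 92, 93, 94, 91, 92, 123, 174, 200, 201, 201, 204, 205, 203, 204, 203, 204]
202 [198, 198, 197, 197, 197, 178, 130, 97, 108, 124, 125, 126, 125, 125, 124, 125, 125, 124, 154, 188, 178, 139, 130, 147, 149, 150, 148, 154, 185, 208, 211, 210, 208, 207, 203, 197, 197, 197]
203 [195, 195, 194, 198, 214, 220, 209, 205, 207, 209, 210, 212, 211, 209, 209, 208, 206, 192, 161, 149, 169, 188, 203, 209, 210, 210, 207, 206, 212, 220, 221, 218, 218, 216, 208, 193, 191, 192]
204 [170, 174, 173, 170, 191, 209, 204, 206, 211, 216, 217, 215, 215, 213, 209, 205, 200, 184, 144, 104, 135, 171, 179, 175, 165, 160, 158, 155, 154, 156, 154, 157, 160, 171, 183, 184, 183, 183]
313.64564564564563 [0.0028 0.2026]
```

View pics/m_topb.png

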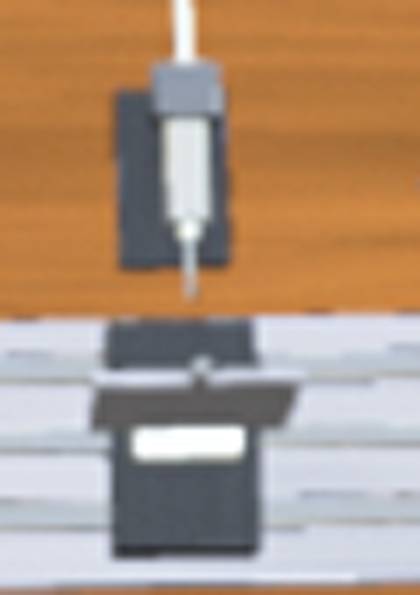

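View pics/m_sideb.png

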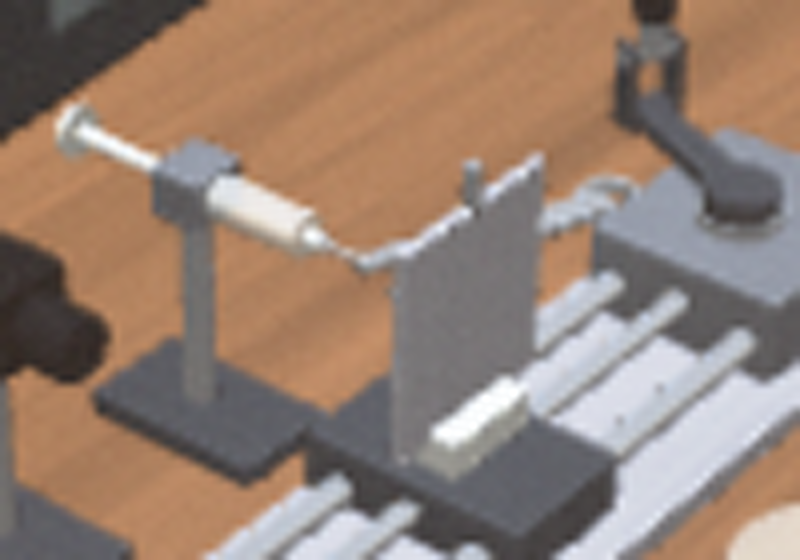

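Run:
```python
from h import *
G=lambda S:(lambda q:((q[0]-230+.5)*8-.5,(q[1]-140+.5)*8-.5))(proj('side',[*w(S[:2]),S[2]]))
for n,S in dict(tip=(.0506,.2027,.12),x08=(.0838,.2027,.12),plung=(.211,.2027,.12),pc=(0,.2027,.12),pin=(0,.2027,.188),tl=(0,.2477,.17),tr=(0,.1577,.17),bl=(0,.2477,.07),br=(0,.1577,.07)).items(): print(n,np.round(G(S),1))
# axis centroid in side image: white plunger rod/barrel per column
p=np.load('pics/sideb.npz')['p'].astype(float)
for u in list(range(240,250))+list(range(258,275)):
    lo,hi=(150,168) if u<250 else (158,178)
    c=np.clip(p[lo:hi,u,2]-130,0,None)
    if c.sum()>20: v=lo+(c*np.arange(hi-lo)).sum()/c.sum(); print(u,round(v,2),(SR.T@(at_z('side',u,v,.12)[:2]-St)).round(4))
```

```text
tip [367.7 267.6]
x08 [303.9 238.4]
plung [ 73.2 132.6]
pc [468.  313.7]
pin [473.7 167. ]
tl [399.9 256.8]
tr [541.3 158.9]
bl [394.9 467.8]
br [530.2 365.6]
240 155.86 [0.2088 0.1986]
241 156.33 [0.2042 0.1987]
242 156.87 [0.1992 0.199 ]
243 157.44 [0.1942 0.1996]
244 157.83 [0.1899 0.1993]
245 158.43 [0.1848 0.1999]
246 158.77 [0.1807 0.1994]
247 159.36 [0.1757 0.2   ]
248 159.69 [0.1717 0.1994]
249 159.83 [0.1685 0.1979]
258 163.23 [0.1316 0.1946]
259 163.97 [0.1261 0.196 ]
260 164.48 [0.1215 0.1962]
261 165.02 [0.1169 0.1966]
262 165.39 [0.1129 0.1962]
263 165.97 [0.1081 0.1967]
264 166.36 [0.1041 0.1964]
265 166.88 [0.0996 0.1968]
266 167.13 [0.0961 0.1958]
267 167.21 [0.0933 0.1941]
268 168.04 [0.0876 0.1958]
269 169.07 [0.0812 0.1984]
270 169.42 [0.0774 0.1979]
271 170.0 [0.0728 0.1985]
273 171.0 [0.0642 0.1988]
274 171.7 [0.0591 0.1999]
```

Top view: pin y = 202.6–202.8 mm, needle ≈ 202.7 mm. The side view is coarser but agrees within about 1 mm. I'm turning the jaws square to the arm and easing the grip before folding.

Request:
{"name": "play_rows", "arguments": {"moves": [[255,[0,0,0],4],[255,[0,0,0],7.5],[255,[0,0,0],7.5],[255,[0,0,0],7.5]], "grip_force": 12}}

```text
t: 15.25
tool_pos: [0.6424, -0.249, 0.1545]
orientation: [0.0, 0.843, 0.538, -0.0]
force: [1.5, -0.8, 6.6]
finger_gap: 0.0195
```

Request:
{"name": "play_rows", "arguments": {"moves": [[255,[0,-9,0.6],0],[255,[0,-17.9,2.4],0],[255,[0,-26.4,5.3],0],[255,[0,-34.5,9.2],0],[255,[0,-42,14.3],0],[255,[0,-48.8,20.2],0],[255,[0,-54.7,27],0],[255,[0,-59.8,34.5],0],[255,[0,-63.7,42.6],0],[255,[0,-66.6,51.1],0],[255,[0,-68.4,58],0],[255,[0,-68.4,58],0]]}}

```text
t: 16.45
tool_pos: [0.5763, -0.2189, 0.0935]
orientation: [-0.004, 0.843, 0.538, -0.003]
force: [-6.0, -0.8, 0.6]
finger_gap: 0.0195
```

Run:
```python
from h import *
s=bot.read_state();M,p=tool()
print(s['finger_gap'],s['t'],s['force'],p,M[:,0])
p,d=read_camera('side'); crop(p,225,95,365,200,5.7,'pics/c_side10.png')
```

```text
0.019536592530542962 16.45 [-6.03445157 -0.84310894  0.55739988] [ 0.57627181 -0.21894649  0.09346384] [ 0.4220246   0.90658321 -0.00145522]
```

View pics/c_side10.png

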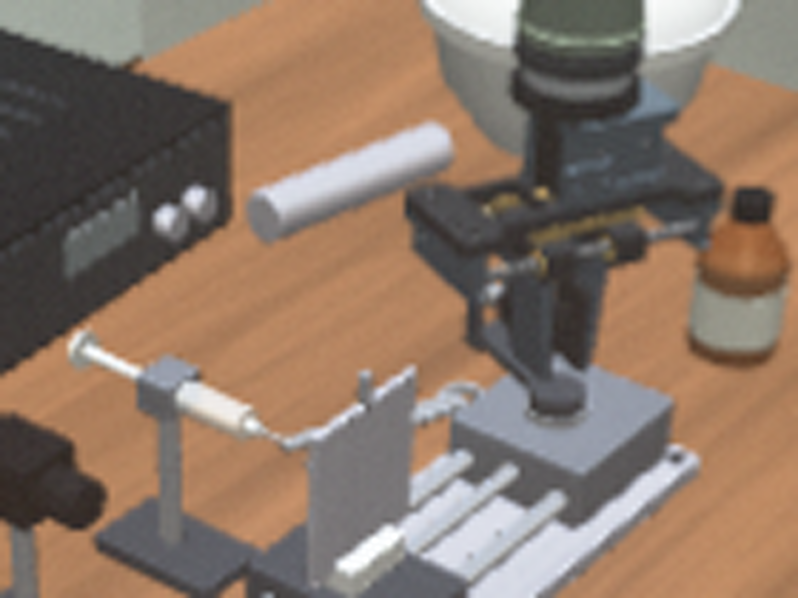

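Request:
{"name": "play_rows", "arguments": {"moves": [[255,[0,0,3],0],[255,[0,0,7],0],[255,[0,0,8],0],[255,[0,0,8],0],[100,[0,0,8],0],[100,[0,0,8],0],[100,[0,0,8],0],[100,[0,0,-10],0],[100,[0,0,-40],0],[100,[0,0,-50],0],[255,[0,0,-50],0],[255,[0,0,-50],0]]}}

```text
t: 17.7
tool_pos: [0.58, -0.2199, 0.145]
orientation: [-0.001, 0.843, 0.537, -0.0]
force: [0.5, -0.8, -0.7]
finger_gap: 0.0424
```

```bash
python3 meas.py c
python3 - <<'E'
from h import *
p=np.load('pics/sidec.npz')['p']; crop(p,265,115,365,190,8,'pics/c_side11.png')
for n,S in dict(hinge=hold(-.447,0,0),tip=hold(-.447,0,.088)).items(): print(n,(proj('side',S)-[265,115]+.5)*8)
E
```

```text
0.042354140537769 17.7 [ 0.51714021 -0.7932435  -0.72463086] [ 0.58003416 -0.2198901   0.14502755] 0.011729718895208918 -18.336287370149165
hinge [377.85771332 255.09975311]
tip [478.40964522 349.23541374]
```

View pics/c_side11.png

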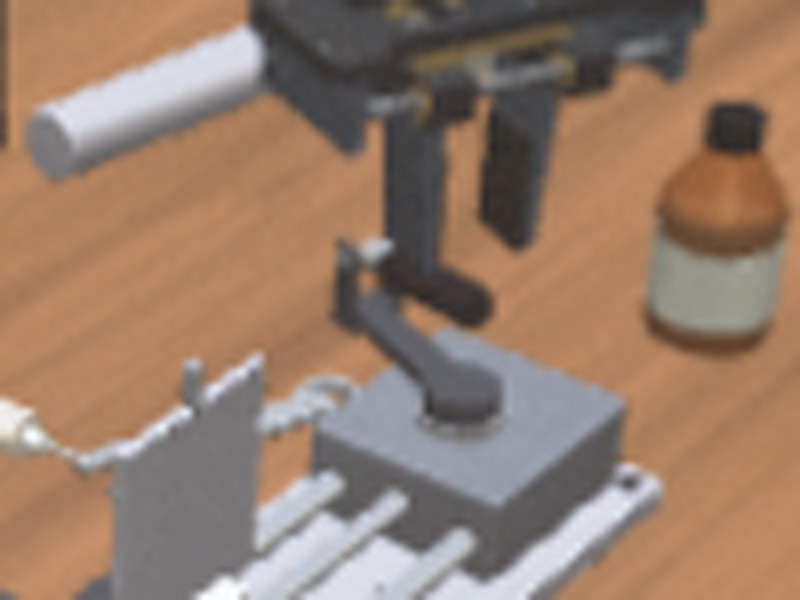

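The handle tip is at (480,305), versus (478,349) when flat, so it's still about 13° up. I'll press it down from above with the fingers shut.

Request:
{"name": "play_rows", "arguments": {"moves": [[255,[0,0,0],0],[255,[0,0,0],0],[255,[0,0,0],0],[255,[0,0,0],0],[255,[0,0,0],0]]}}

```text
t: 18.3
tool_pos: [0.5805, -0.2202, 0.1459]
orientation: [0.0, 0.843, 0.537, -0.0]
force: [-0.7, 0.5, -0.6]
finger_gap: 0.0007
```

Run:
```python
from h import *
s=bot.read_state(); M,p=tool(s); P=hold(-.447,0,.072); P[2]=.114
print(s['finger_gap'],p,(M.T@(P-p)*1e3).round(1), M[:,1])
```

```text
0.0006878083644640082 [ 0.58045469 -0.22018459  0.14590867] [ 0.1 -5.5 31.9] [ 9.06402905e-01 -4.22414221e-01 -5.82482388e-06]
```

Request:
{"name": "play_rows", "arguments": {"moves": [[255,[0,-3,6],0],[255,[0,-3,12],0],[255,[0,-3,18],0],[255,[0,-3,23],0],[255,[0,-3,27],0],[255,[0,-3,30],0],[255,[0,-3,32],0],[255,[0,-3,34],0],[255,[0,-3,35],0],[255,[0,-3,35],0],[255,[0,-3,35],0]]}}

```text
t: 19.4
tool_pos: [0.5775, -0.2189, 0.1126]
orientation: [0.0, 0.843, 0.537, 0.0]
force: [-4.4, 1.0, 9.7]
finger_gap: 0.0005
```

Request:
{"name": "play_rows", "arguments": {"moves": [[255,[0,0,-20],0],[255,[0,0,-60],0],[255,[0,0,-110],0],[255,[0,0,-160],0],[255,[0,0,-160],0],[255,[0,0,-160],0]]}}

```text
t: 20.0
tool_pos: [0.5785, -0.2192, 0.2724]
orientation: [0.002, 0.843, 0.537, 0.001]
force: [-0.6, -0.6, 0.2]
finger_gap: 0.0003
```

Request:
{"name": "play_rows", "arguments": {"moves": [[255,[0,-45,0],0],[255,[0,-90,0],0],[255,[0,-135,0],0],[255,[0,-180,0],0],[255,[0,-200,0],0],[255,[0,-200,0],0],[255,[0,-200,0],0]]}}

```text
t: 20.7
tool_pos: [0.3966, -0.1345, 0.2701]
orientation: [-0.0, 0.843, 0.537, -0.0]
force: [0.9, -0.0, 0.2]
finger_gap: 0.0007
```

```bash
python3 meas.py d
python3 - <<'E'
from h import *
p=np.load('pics/sided.npz')['p']; crop(p,265,115,365,190,8,'pics/c_side12.png')
p=np.load('pics/topd.npz')['p']; crop(p,225,135,405,245,4.4,'pics/c_top12.png')
st=lambda q:(SR.T@(q[:2]-St)).round(4)
p=p.astype(float).mean(2)
r=np.clip(p[201,309:320]-90,0,None); u=309+(r*np.arange(11)).sum()/r.sum(); print(u,st(at_z('top',u,201.3,.188)))
E
```

```text
0.0006794932605917293 20.7 [ 0.89240617 -0.02194727  0.18646693] [ 0.39655251 -0.13448044  0.27011077] 0.1907399887961731 154.63176059380595
313.76495132127957 [0.0028 0.2023]
```

View pics/c_side12.png

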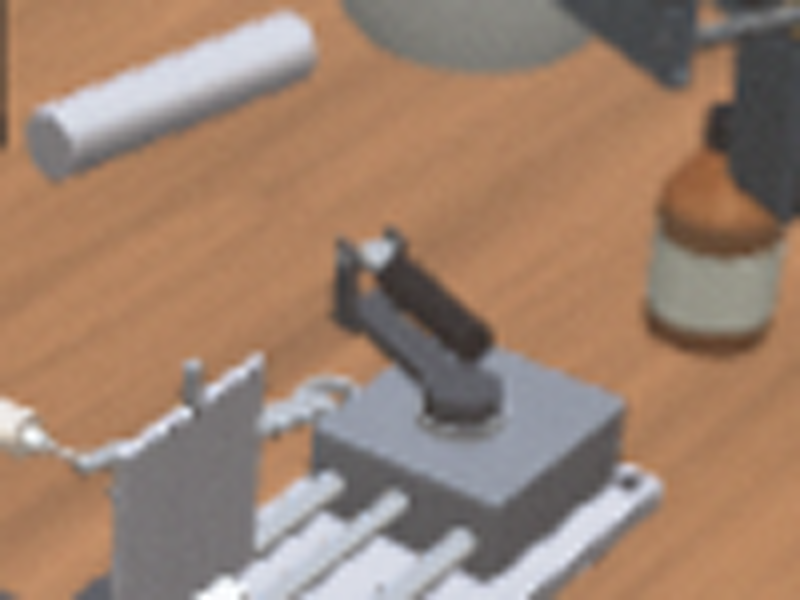

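View pics/c_top12.png

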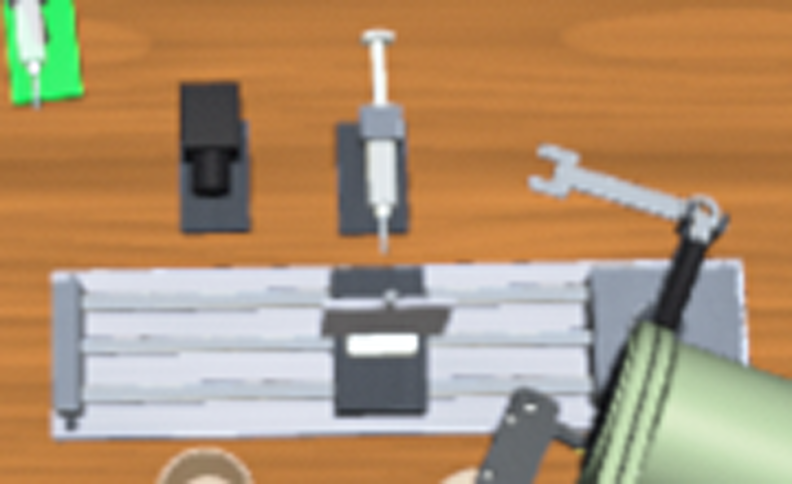

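The handle now lies flat (tip at (480,342), versus (478,349) predicted when flat). I'll do one more precise alignment check with averaged frames.

Run:
```python
from h import *
st=lambda q:(SR.T@(q[:2]-St))
p=np.mean([read_camera('top')[0].astype(float) for _ in range(10)],0); g=p.mean(2)
def edge(x,rising,lo,hi):
    s=np.diff(x); s=s if rising else -s; s=np.clip(s[lo:hi],0,None); return lo+.5+(s*np.arange(len(s))).sum()/s.sum()
# barrel edges rows 170-178 (blue: dark base/wood -> white)
for v in range(170,180):
    b=p[v,:,2]; l=edge(b,True,304,312); r=edge(b,False,312,320); print(v,round(l,2),round(r,2),st(at_z('top',(l+r)/2,v,.12))[1].round(4))
for v in range(185,192):
    b=p[v,305:320,2]-p[v,[305,306,318,319],2].mean(); b=np.clip(b,12,None)-12; u=305+(b*np.arange(15)).sum()/max(b.sum(),1); print('n',v,round(u,2),st(at_z('top',u,v,.12))[1].round(4))
# front bottom dark face of plate: edges rows 206..209 ; height along face: use pin
for v in (200,201,202):
    bg=np.interp(np.arange(309,321),[309,310,319,320],g[v,[309,310,319,320]]); r=np.clip(g[v,309:321]-bg-4,0,None); u=309+(r*np.arange(12)).sum()/r.sum(); print('pin',v,round(u,2),st(at_z('top',u,v,.188))[1].round(4))
v=203; print(g[v,294:334].astype(int))
for z in (.17,):
  for v in (203,204): 
    print([ (round(u,2),st(at_z('top',u,v,z)).round(4)) for u in (edge(g[v],True,296,301),edge(g[v],False,325,332))])
s=bot.read_state(); print(s['t'])
```

```text
170 308.21 314.93 0.2015
171 308.25 314.86 0.2017
172 308.23 314.85 0.2018
173 308.21 314.86 0.2019
174 308.19 314.9 0.202
175 308.16 314.92 0.2021
176 308.34 314.95 0.2019
177 308.44 314.99 0.2017
178 308.45 314.95 0.2019
179 308.48 314.97 0.2019
n 185 311.43 0.2033
n 186 311.44 0.2034
n 187 311.52 0.2032
n 188 311.63 0.203
n 189 311.72 0.2028
n 190 311.73 0.2028
n 191 311.69 0.203
pin 200 313.59 0.2027
pin 201 313.43 0.2032
pin 202 313.17 0.2041
[198 198 198 201 216 224 212 208 210 213 214 214 214 213 212 211 208 194
 165 151 170 192 206 213 214 214 211 208 215 223 223 221 220 219 211 196
 195 195 196 195]
[(np.float64(297.66), array([0.0025, 0.2495])), (np.float64(328.01), array([0.0011, 0.1583]))]
[(np.float64(298.02), array([-0.0006,  0.2485])), (np.float64(329.86), array([-0.002 ,  0.1529]))]
21.3
```

```bash
python3 -c "
from bench import ticket
print(ticket.sign_off())"
```

```text
the job is handed in; nothing more can be done
None
```

The job is done and handed in at about 21 s: the plate is lined up with the needle and the handle is folded flat again.

- **Handle up:** I lifted the handle with a light grip, but the pads slipped and it stopped about 5° short. I re-gripped it with the jaws radial, which pressed it upright against its stop before any cranking.
- **Cranking:** I turned the crank about 456° clockwise, moving the plate about 80 mm to the needle of the grey-based syringe stand. The camera stand and the green stands were not used as marks.
- **Handle down:** The handle was still about 13° up after the folding move, so I pressed it flat from above (about 10 N) and backed the arm away.

**Last checks:**
- **Alignment:** In the top view the pin is at stage y ≈ 202.3–203.2 mm and the needle at ≈ 202–203 mm, so they are lined up to about 1 mm, which is as fine as I can measure. Two readings disagreed: the plate's top edge read up to about 1 mm higher at one image row, and at the next row its right end could not be read reliably.
- **Side view:** It is coarser. It put the needle itself at 199–200 mm, about 1 mm from its own reading of the pin. I trusted the top view.
- **Handle and surroundings:** The handle lies flat to within about 1 pixel. The wrench and both stands look unmoved in the top view. The robot touches nothing. I did not re-check the beaker, dish, bottle or screwdriver, but nothing went near them at their height.

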